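Pack a bangle, shut and pin the transit case

TASK

Pack the order: lay the black bangle with the brass band flat in the empty bay of the aluminium transit case, swing the lid shut onto its rubber seal, then take the brass-headed seal pin from the wooden tool block and push it down through the holes of both steel lugs until its collar sits on the upper lug. The seal is springy and lifts the lid again, so finish while holding: keep bearing down on the pin with the gripper so that the lid stays squeezed fully shut while I thread the seal through the pin. Leave the other bangles, the tools, the water bottle, the carved bowl and the drum where they are.

Things in the scene. Friction and masses are not known exactly. Their poses are not given: they have to be found in the camera images.
- bangle_ebony: the one to pack: near-black turned wooden bangle (thick ring) lying flat, 80 mm outside diameter, 62 mm hole, so the ring is 9 mm thick radially, 26 mm tall; brass band round its outside. Starts on a 6 mm thick cork board. Origin: centre of its underside, z up through the hole. About 60 g
- case: aluminium transit case, base half, fixed: open box 220 (its x) by 150 (its y) by 60 mm tall, walls and floor 4 mm. Origin: centre of its underside. Lid hinged on the top of its +y side, lugs on the middle of its -y side. A divider 49 mm high makes two bays: +x full of stock, -x empty. Its x points to the robot, its +y (hinge) side to the robot's right, within about 10 degrees
- case_bay (a point): middle of the floor of the empty bay (4 mm above the table), axes as the case; the bay is 118 mm (x) by 142 mm (y), 56 mm deep to the rim
- case_lid (a joint): angle of the lid about its hinge in rad: 0 = fully shut (halves meet, lugs touch), 1.5 to 1.7 at the start (about upright), stop at 1.9. Stiff damped hinge: the lid stays where it is left when above about 1.0 rad and sinks shut by itself below about 0.9 rad, until it rests on the rubber seal at about 0.035. From there it takes about 5 to 6 N down on the lug to squeeze the 5 mm proud seal and bring it to 0; let go, it rises again
- lid_hinge (a point): middle of the hinge line, 60 mm above the table; its axes turn with the lid: x along the hinge (same as case x), y from free edge to hinge, z out of the lid's outer face. Shut, its axes are those of the case. The lid is a shell 220 x 150 x 28 mm, 340 g, reaching 150 mm from the hinge (its -y) with its outer face 28 mm from the hinge plane (its +z)
- lid_edge (a point): middle of the lid's free edge, on the outer face (150 mm from the hinge); axes as lid_hinge
- lug_hole (a point): centre of the 13 mm hole in the lower (base) lug, on the lug's upper face, 60 mm above the table, 30 mm out from the case's front face, axes as the case. Each lug is a steel plate 46 mm (x) wide, reaching 50 mm out, 5 mm thick; the lid's lug lies on top of it when shut
- lid_lug (a point): centre of the 13 mm hole in the upper (lid) lug, on its upper face; axes as lid_hinge. This lug sticks out 50 mm beyond the middle of the lid's free edge. Shut, it is 5 mm above lug_hole; with the lid resting on the seal about 6 mm higher still
- seal_pin: steel pin with a brass head, 60 g, standing head up in one of the block's holes, collar resting on the block's top. Origin: underside of the collar, on the axis; z up along the axis. Below it the shank: 10 mm diameter, 36 mm long, its last 10 mm tapered to 4 mm, with a small cross hole. Above it: collar 24 mm diameter, 4 mm thick, then a grooved round grip 18 mm diameter up to 40 mm above the origin
- pin_tip (a point): the pin's lower tip, 36 mm below its origin
- tool_block: wooden block 50 (x) x 140 (y) x 50 mm tall, fixed, with three 14 mm holes in a row along its y at -45, 0 and +45 mm; pin, awl and file stand in them in any order. Origin: centre of its underside. Turned by up to about 17 degrees
- bangle_red: bystander: red turned wooden bangle (thick ring) lying flat, 80 mm outside diameter, 62 mm hole, so the ring is 9 mm thick radially, 26 mm tall; two yellow lines. Origin: centre of its underside
- bangle_pale: bystander: straw-coloured turned wooden bangle (thick ring) lying flat, 80 mm outside diameter, 62 mm hole, so the ring is 9 mm thick radially, 26 mm tall; two green lines. Origin: centre of its underside
- awl: bystander: awl with brown wooden handle 52 mm tall, 26 mm thick, in a hole of the block. Origin: on the block's top, on its axis
- round_file: bystander: round file with blue handle 56 mm tall, 24 mm thick, in a hole of the block. Origin: on the block's top, on its axis
- water_bottle: bystander: clear water bottle with a green cap, 62 mm diameter, 190 mm tall. Origin: centre of its underside
- carved_bowl: bystander: wooden bowl, 170 mm diameter, 58 mm tall, at the left. Origin: centre of its underside
- small_drum: bystander: goblet drum, 142 mm diameter, 168 mm tall, at the right. Origin: centre of its underside

How it is judged:
By the outcome, as a careful person would: the job done as asked, in the order asked, and still so for the second after the job is handed in, while the arm keeps its last pose, push and grip.
It also fails if it takes over 67 s, if anything falls off the work surface, if the arm or the gripper's body presses on something with over 40 N, if the wrist force passes 120 N, or if a joint passes its speed limit or range.

ROBOT

A 6-joint arm with a two-finger parallel gripper is mounted at the origin on the work surface. World frame = base frame: x ahead of the robot, y to its left, z up, the work surface at z = 0. Lengths are in m, angles in rad, forces in N, time in s.
With the tool pointing down it reaches from about 0.375 to 0.9 m from the base axis. Payload 3.1 kg.
Tool frame: the origin (TCP) lies between the finger pads; the fingertips stand 8 mm ahead of it and the grasp point (between the pads) lies 11 mm behind it (manip.tip_extent is the distance from the TCP to the fingertips, in m); z points along the fingers, x is the direction in which the jaws open and shut, and the axes are right-handed (so a half turn about z gives the same grasp; the last joint's range is limited). The gripper opens to 85 mm and grips with 20 to 120 N. Pads are 22 mm wide; open, the fingers measure 114 mm over their backs; the gripper's body (76 mm by 85 mm) begins 54 mm behind the grasp point. The pads swing forward as they close: fully open they stand 13 mm farther back than shut.
Start: joints at [1.075, 0.527, 1.433, -0, 1.181, -0.178], TCP at [0.195, 0.594, 0.239] pointing down, gripper open.
Joint ranges: [-3.08, 3.08], [-0.75, 2.2], [0.22, 2.44], [-1.43, 4.57], [0, 2.65], [-2.85, 2.85]. Speed limits (rad/s): [2.79, 2.79, 3.14, 3.14, 3.14, 3.14].

INTERFACE

Orientations are given as a unit quaternion [x, y, z, w].
In Python, from station import manip gives the robot as it stands.
- The arm moves only by the tool move_arm, never from a script. Its argument "deltas" is a list that holds one entry, the list of rows, each a list of 4 numbers: the shift along the tool's x, y, z in m, then the turn about the tool's z in degrees. A call has 1 to 20 rows; each row is the pose to reach, as a shift and turn from the pose measured when the call began, along the tool's axes at that moment; what a row does not reach only later rows make up. A row lasts 1/12 s, in which the tool goes at most 41.7 mm and 7.16 degrees, less where a joint would pass 70% of its speed; a pose out of reach is approached as far as the arm can. A call with a gripper value outside its range is refused whole. "gripper" is the opening, from 0 (shut) to 1 (fully open), set as the call begins (left out, the last holds). The fingers move at their own pace and stop on an object; "squeeze" is the grip in N (left out, the last holds). Time passes only in rows, so rows that repeat a pose let the fingers close. It gives the time, the measured TCP pose, the force and the opening at its end, in the units of the state.
- manip.sense(): the state, without advancing time (a new reading comes with each control period).
- manip.snapshot(name): name is "scene" or "top" or "wrist"; returns a dict with "img" (384x512x3 uint8, red, green, blue), "vertical_fov" (degrees; the focal length in pixels is half the picture's height over the tangent of half this angle, whatever the lens; pixels are square), "cx", "cy" (the principal point, pixels), "origin" and "orientation" of the camera in the world. Camera axes: x right, y down, z forward; pixel columns grow to the right and rows downward; lengths in m; the calibration is good to about 2 mm. A picture is of the moment at which its call begins. There is no depth.
- manip.sign_off(): hands the job in, once; it reports no verdict.
The state is a dict: "t": time; "q": joint angles; "qd": joint speeds; "tau": joint torques, N m; "tcp_pos": TCP position; "tool_rot": TCP orientation; "force": force on the tool from outside, world axes, zero at the start; "ft_torque": the same for the moment, N m; "finger_gap": opening from 0.0 (shut) to 1.0 (fully open).
Only numpy, scipy, OpenCV 4.12 (cv2) and the standard library are available. Lean on these libraries where they do the work, as an engineer would, in place of code of your own. Each camera call takes 0.05 s, during which the arm holds its last target.

## Working session

There is one attempt and no reset: what is moved stays moved. The work goes in short steps, Python scripts to look and compute and a tool call to move; the robot and the scene stay as the last step left them, time stands still between calls to the robot, and variables do not carry over. Pictures are saved under pics/ and viewed, and the job is handed in when it is done.

Besides the shell and the picture viewer there is one more tool, called as name([rows], argument=value, ...), one row to a line, values as JSON. move_arm: Moves the arm, as the interface text tells. Its arguments: {"type":"object","properties":{"deltas":{"type":"array"},"gripper":{"type":"number"},"squeeze":{"type":"number"}},"required":["deltas"]}

```bash
ls; mkdir -p pics
cat > h.py <<'E'
import numpy as np,cv2
from scipy.spatial.transform import Rotation as R
from station import manip
def snap(n,f):
    s=manip.snapshot(n); cv2.imwrite('pics/'+f+'.png',s['img'][:,:,::-1])
    np.savez('pics/'+f+'.npz',**s); return s
def load(f): return dict(np.load('pics/'+f+'.npz'))
def ray(s,u,v):
    f=192/np.tan(np.radians(float(s['vertical_fov']))/2)
    d=np.array([(u-s['cx'])/f,(v-s['cy'])/f,1.]); return np.array(s['origin']),R.from_quat(s['orientation']).as_matrix()@d
def onz(s,u,v,z):
    o,d=ray(s,u,v); return o+d*(z-o[2])/d[2]
def proj(s,p):
    f=192/np.tan(np.radians(float(s['vertical_fov']))/2)
    c=R.from_quat(s['orientation']).as_matrix().T@(np.array(p)-s['origin']); return np.array([s['cx']+f*c[0]/c[2],s['cy']+f*c[1]/c[2]])
def st():
    s=manip.sense(); print('t',round(s['t'],2),'tcp',np.round(s['tcp_pos'],4),'F',np.round(s['force'],1),'gap',round(s['finger_gap'],3),'q',np.round(s['q'],2)); print('R',np.round(R.from_quat(s['tool_rot']).as_matrix(),4).tolist()); return s
def totool(p): 
    s=manip.sense(); return R.from_quat(s['tool_rot']).as_matrix().T@(np.array(p)-s['tcp_pos'])
E
python3 - <<'E'
from h import *
for n in('scene','top','wrist'):
    s=snap(n,n+'0'); print(n,s['vertical_fov'],s['cx'],s['cy'],s['origin'],s['orientation'])
st()
E
```

```text
pics
scene 43.444445284616094 249.61819947770704 186.44635257941016 [1.69948477 0.2206253  0.88445879] [ 0.55732299  0.67678479 -0.37652242 -0.29930636]
top 56.51453181999892 245.6975678975979 196.21638662397623 [ 0.34244525 -0.04509201  1.20304249] [-0.69893503  0.71181294 -0.04208799  0.0551432 ]
wrist 62.84326631891633 249.26053362176353 190.06706195662778 [0.11713313 0.61874795 0.37272365] [0.79949797 0.57864785 0.09374926 0.13107536]
t 0.15 tcp [0.195  0.5932 0.2385] F [1.2 0.1 0.6] gap 1.003 q [ 1.07  0.53  1.43  0.    1.18 -0.18]
R [[0.3125, 0.9499, -0.0008], [0.9499, -0.3125, -0.0015], [-0.0017, -0.0003, -1.0]]
```

View pics/scene0.png

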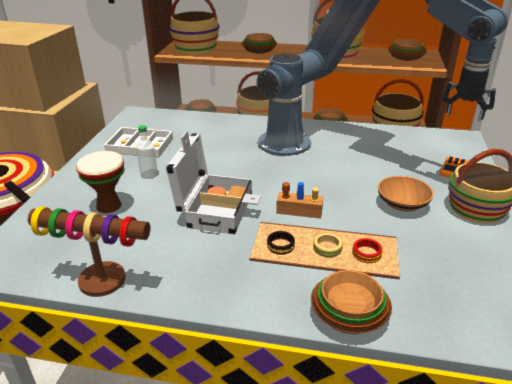

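View pics/top0.png

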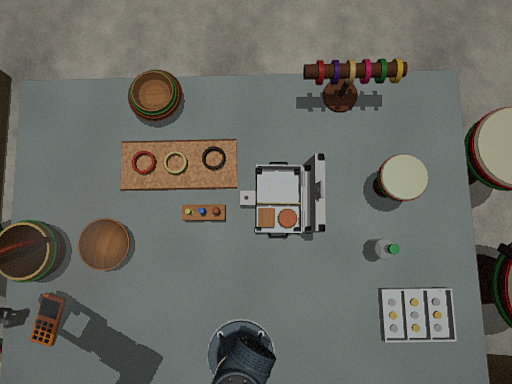

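View pics/wrist0.png

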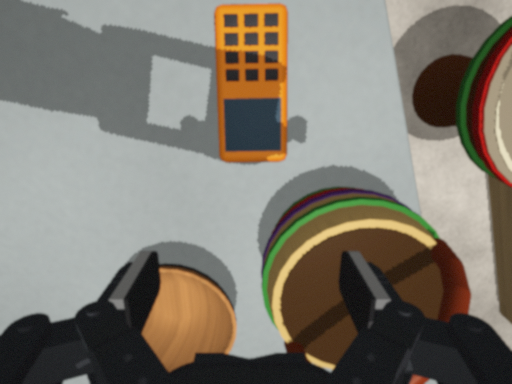

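The top view shows the black bangle at (214,158), the pin (yellow head) at (189,212), the case at (280,200) with its lug at (247,198), and the lid upright at (318,192). I'll enlarge these.

Run:
```python
import cv2
i=cv2.imread('pics/top0.png')[135:250,170:335]; cv2.imwrite('pics/topz.png',cv2.resize(i,None,fx=4.8,fy=4.8,interpolation=cv2.INTER_CUBIC))
i=cv2.imread('pics/scene0.png')[125:265,160:330]; cv2.imwrite('pics/scz.png',cv2.resize(i,None,fx=4.2,fy=4.2,interpolation=cv2.INTER_CUBIC))
```

```text
(no output)
```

View pics/topz.png

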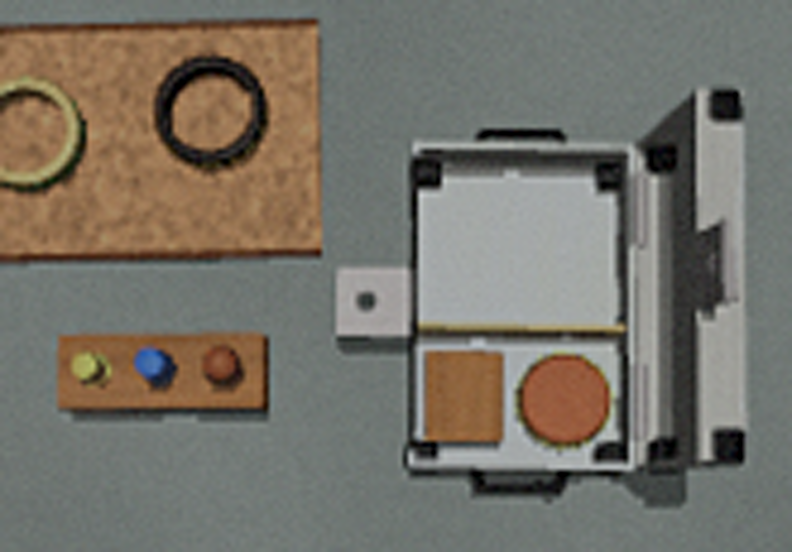

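View pics/scz.png

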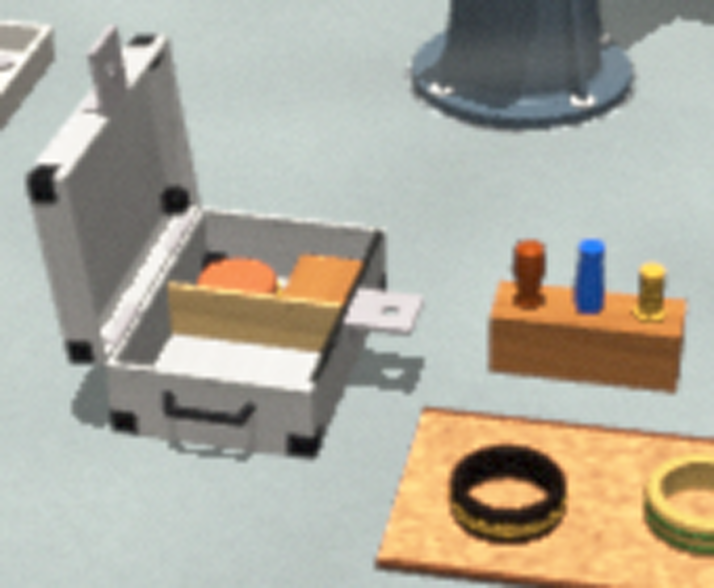

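Run:
```python
from h import *
s=load('top0');c=load('scene0')
z=lambda x,y:(170+(x+.5)/4.8-.5,135+(y+.5)/4.8-.5)
w=lambda x,y:(160+(x+.5)/4.2-.5,125+(y+.5)/4.2-.5)
for n,p,h in [('bangle',(211,113),.032),('lug',(367,301),.06),('pin',(88,366),.09),('file',(154,364),.106),('awl',(222,364),.102),('blkTL',(60,335),.05),('blkTR',(267,335),.05),('blkBL',(60,408),.05),('blkBR',(267,408),.05),('caseFL',(413,145),.06),('caseNL',(408,470),.06),('lugTL',(337,268),.06),('lugBL',(337,338),.06),('divL',(418,328),.053),('divR',(625,328),.053),('hingeF',(640,150),.06),('hingeN',(630,468),.06)]:
    print(n,np.round(onz(s,*z(*p),h),4))
print('scene')
for n,p,h in [('lug',(390,310),.06),('pin',(652,268),.09),('lugc1',(424,297),.06),('lugc2',(414,331),.06),('caseFfront',(316,388),.06),('caseNfront',(383,234),.06),('caseFhinge',(108,362),.06)]:
    print(n,np.round(onz(c,*w(*p),h),4))
# ring by ellipse fit of dark pixels in scene
i=s['img'].astype(int); m=(i.sum(2)<150); m[:140]=0;m[180:]=0;m[:,:195]=0;m[:,235:]=0
v,u=np.nonzero(m);(x,y),r=cv2.minEnclosingCircle(np.c_[u,v].astype(np.float32)); print('mec',x,y,r,onz(s,x,y,.032),'mean',onz(s,u.mean(),v.mean(),.025))
```

```text
bangle [0.6363 0.0812 0.032 ]
lug [ 0.4974 -0.0264  0.06  ]
pin [0.454  0.1563 0.09  ]
file [0.4529 0.1107 0.106 ]
awl [0.4524 0.0673 0.102 ]
blkTL [0.4795 0.1827 0.05  ]
blkTR [0.4768 0.0419 0.05  ]
blkBL [0.4299 0.1823 0.05  ]
blkBR [0.4273 0.0424 0.05  ]
caseFL [ 0.6039 -0.0596  0.06  ]
caseNL [ 0.3837 -0.0517  0.06  ]
lugTL [ 0.5202 -0.0065  0.06  ]
lugBL [ 0.4727 -0.0058  0.06  ]
divL [ 0.4792 -0.0604  0.053 ]
divR [ 0.4766 -0.1997  0.053 ]
hingeF [ 0.5972 -0.2135  0.06  ]
hingeN [ 0.3824 -0.1986  0.06  ]
scene
lug [ 0.4992 -0.0272  0.06  ]
pin [0.4557 0.1577 0.09  ]
lugc1 [ 0.4779 -0.0059  0.06  ]
lugc2 [ 0.5226 -0.005   0.06  ]
caseFfront [ 0.6029 -0.0587  0.06  ]
caseNfront [ 0.3969 -0.0531  0.06  ]
caseFhinge [ 0.599 -0.21   0.06 ]
mec 209.5 153.0 18.034788131713867 [0.654381  0.0948234 0.032    ] mean [0.64072652 0.08273415 0.025     ]
```

move_arm([
  [[-0.337, 0.6135, 0.09, 71.8], [-0.337, 0.6135, 0.09, 71.8], [-0.337, 0.6135, 0.09, 71.8], [-0.337, 0.6135, 0.09, 71.8], [-0.337, 0.6135, 0.09, 71.8], [-0.337, 0.6135, 0.09, 71.8], [-0.337, 0.6135, 0.09, 71.8], [-0.337, 0.6135, 0.09, 71.8], [-0.337, 0.6135, 0.09, 71.8], [-0.337, 0.6135, 0.09, 71.8], [-0.337, 0.6135, 0.09, 71.8], [-0.337, 0.6135, 0.09, 71.8], [-0.337, 0.6135, 0.09, 71.8], [-0.337, 0.6135, 0.09, 71.8], [-0.337, 0.6135, 0.09, 71.8], [-0.337, 0.6135, 0.09, 71.8], [-0.337, 0.6135, 0.09, 71.8], [-0.337, 0.6135, 0.09, 71.8], [-0.337, 0.6135, 0.09, 71.8], [-0.337, 0.6135, 0.09, 71.8]],
], gripper=0.4, squeeze=40)

```text
t: 1.82
tcp_pos: [0.6715, 0.0813, 0.1481]
tool_rot: [1.0, -0.0, -0.002, 0.0]
force: [0.0, 0.5, 1.2]
finger_gap: 0.404
```

Run:
```python
from h import *
st(); s=snap('wrist','w1')
for p in [(.637,.0815,.032),(.6725,.0815,.032)]: print(proj(s,p))
```

```text
t 1.82 tcp [0.6715 0.0813 0.1481] F [0.  0.5 1.2] gap 0.404 q [-0.04  0.7   1.37 -0.    1.08 -0.04]
R [[1.0, -0.0009, -0.0031], [-0.0009, -1.0, -0.0009], [-0.0031, 0.0009, -1.0]]
[208.67569845 186.99904082]
[251.01557261 187.00352857]
```

View pics/w1.png

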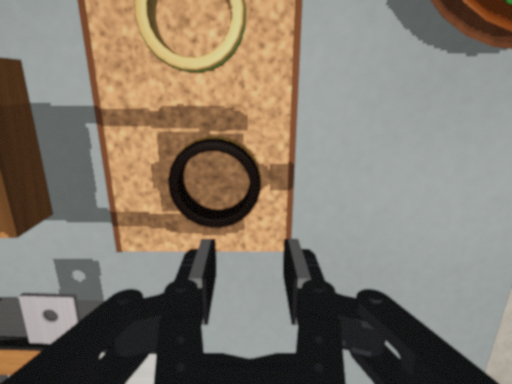

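The wrist view shows the black ring spanning columns 169–260 and rows 138–227, centred near (214.5,182.5), with the lug hole at (50,315).

Run:
```python
from h import *
s=load('w1'); i=s['img'].astype(int); m=(i.max(2)<60).astype(np.uint8); m[235:]=0
n,l,a,c=cv2.connectedComponentsWithStats(m)
for k in range(1,n):
    if a[k,4]>300: print(a[k],c[k])
k=1+np.argmax(a[1:,4]); ct=cv2.findContours((l==k).astype(np.uint8),cv2.RETR_CCOMP,cv2.CHAIN_APPROX_NONE)[0]
for q in ct:
    if len(q)>60:
        e=cv2.fitEllipse(q); print(e, onz(s,*e[0],.032),onz(s,*e[0],.025))
print('lug',onz(s,50,315,.06), onz(s,22,295,.06),onz(s,78,346,.06))
```

```text
[ 169  139   91   88 3182] [212.51131364 185.05531113]
((214.0524139404297, 182.34255981445312), (87.11961364746094, 90.13082885742188), 104.11891174316406) [0.64166188 0.08558708 0.032     ] [0.64080947 0.08341398 0.025     ]
((215.64402770996094, 179.56048583984375), (59.41786575317383, 68.66984558105469), 110.88694763183594) [0.64307615 0.08800936 0.032     ] [0.64226328 0.08590399 0.025     ]
lug [ 0.49861115 -0.02586904  0.06      ] [ 0.47910297 -0.00532188  0.06      ] [ 0.51692014 -0.05982057  0.06      ]
```

move_arm([
  [[0.004, -0.003, 0.04, 0], [0.004, -0.003, 0.08, 0], [0.004, -0.003, 0.105, 0], [0.004, -0.003, 0.12, 0], [0.004, -0.003, 0.13, 0], [0.004, -0.003, 0.13, 0], [0.004, -0.003, 0.13, 0]],
])

```text
t: 2.45
tcp_pos: [0.6754, 0.0856, 0.0194]
tool_rot: [1.0, 0.001, -0.001, 0.001]
force: [-0.2, 0.1, 0.1]
finger_gap: 0.403
```

Run:
```python
from h import *
st(); s=snap('wrist','w2')
```

```text
t 2.45 tcp [0.6754 0.0856 0.0194] F [-0.2  0.1  0.1] gap 0.403 q [-0.04  0.87  1.41 -0.    0.86 -0.04]
R [[1.0, 0.0013, -0.0014], [0.0013, -1.0, -0.001], [-0.0014, 0.001, -1.0]]
```

View pics/w2.png

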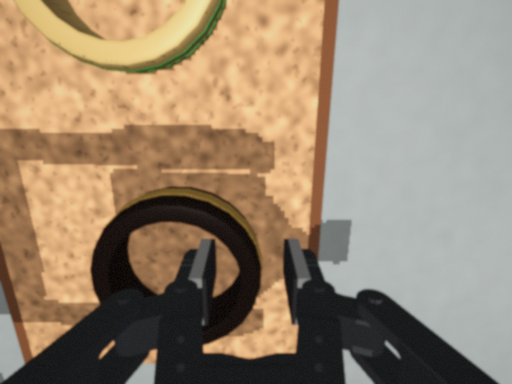

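The wall of the ring (column ~250) lies between the fingers (columns 210 and 290), so I'll close the gripper.

move_arm([
  [[0, 0, 0, 0], [0, 0, 0, 0], [0, 0, 0, 0], [0, 0, 0, 0], [0, 0, 0, 0], [0, 0, 0, 0], [0, 0, -0.005, 0], [0, 0, -0.02, 0], [0, 0, -0.05, 0], [0, 0, -0.09, 0], [0, 0, -0.12, 0], [0, 0, -0.12, 0]],
], gripper=0.0, squeeze=40)

```text
t: 3.5
tcp_pos: [0.6808, 0.0855, 0.1489]
tool_rot: [1.0, 0.001, 0.008, 0.001]
force: [0.6, -0.1, -0.5]
finger_gap: 0.119
```

Run:
```python
from h import *
st(); s=snap('wrist','w3')
print(totool((.541,-.1025,.1395)))
```

```text
t 3.5 tcp [0.6808 0.0855 0.1489] F [ 0.6 -0.1 -0.5] gap 0.119 q [-0.04  0.7   1.36 -0.    1.07 -0.04]
R [[0.9999, 0.001, 0.015], [0.001, -1.0, -0.0015], [0.015, 0.0016, -0.9999]]
[-0.13823543  0.18777083  0.00519099]
```

View pics/w3.png

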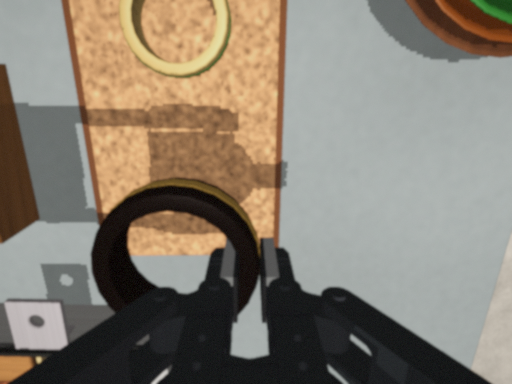

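move_arm([
  [[-0.138, 0.188, 0.005, -88], [-0.138, 0.188, 0.005, -88], [-0.138, 0.188, 0.005, -88], [-0.138, 0.188, 0.005, -88], [-0.138, 0.188, 0.005, -88], [-0.138, 0.188, 0.005, -88], [-0.138, 0.188, 0.005, -88], [-0.138, 0.188, 0.005, -88], [-0.138, 0.188, 0.005, -88], [-0.138, 0.188, 0.005, -88], [-0.138, 0.188, 0.005, -88], [-0.138, 0.188, 0.005, -88], [-0.138, 0.188, 0.005, -88], [-0.138, 0.188, 0.005, -88], [-0.138, 0.188, 0.005, -88], [-0.138, 0.188, 0.005, -88]],
])

```text
t: 4.88
tcp_pos: [0.5407, -0.1025, 0.1393]
tool_rot: [0.719, 0.694, 0.003, 0.003]
force: [-0.5, -0.8, -0.4]
finger_gap: 0.113
```

Run:
```python
from h import *
st(); s=snap('wrist','w4');s=snap('top','t4')
i=s['img'][120:260,200:345,::-1]; cv2.imwrite('pics/t4z.png',cv2.resize(i,None,fx=4,fy=4,interpolation=cv2.INTER_CUBIC))
```

```text
t 4.88 tcp [ 0.5407 -0.1025  0.1393] F [-0.5 -0.8 -0.4] gap 0.113 q [-0.39  0.57  1.72  0.    0.85 -1.93]
R [[0.0353, 0.9993, 0.009], [0.9994, -0.0353, -0.0009], [-0.0006, 0.009, -1.0]]
```

View pics/w4.png

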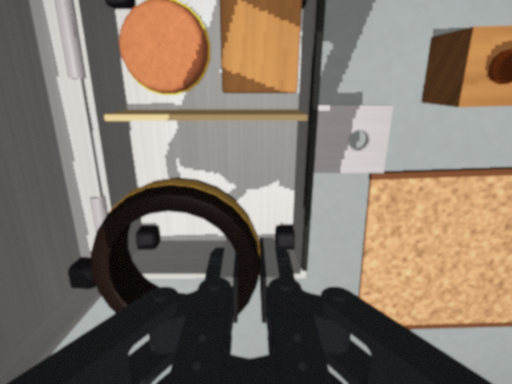

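View pics/t4z.png

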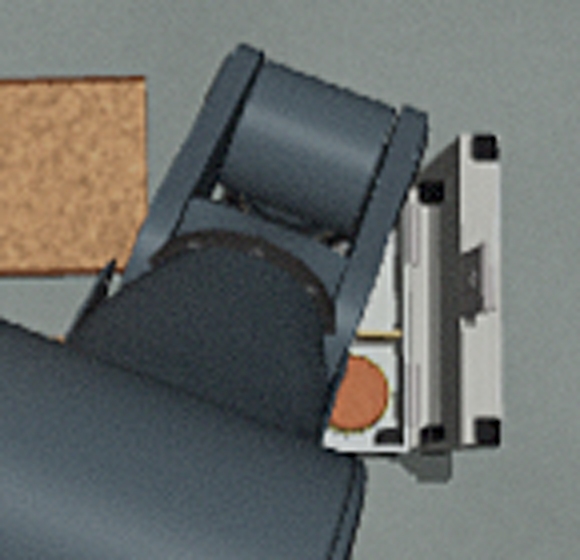

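Run:
```python
from h import *
s=load('t4')
for p in [(425,120),(330,330)]:
  for z in (.2,.25,.3,.35): print(p,z,np.round(onz(s,200+p[0]/4,120+p[1]/4,z),3))
# lid: outer-top corner & inner edges
for z in (.19,.21,.235): print('lid left',onz(s,200+460/4,150,z),'right',onz(s,200+499/4,150,z))
print('lug',[np.round(onz(s,200+462/4,120+283/4,z),3) for z in (.25,.26)])
c=load('scene0');w=lambda x,y:(160+(x+.5)/4.2-.5,125+(y+.5)/4.2-.5)
H=np.array([.4917,-.2067,.06]);X=np.array([-.9994,.035,0]);Y=np.array([-.035,-.9994,0]);Z=np.array([0,0,1.])
for th in (1.45,1.5,1.55,1.6,1.65,1.7):
    y=Y*np.cos(th)-Z*np.sin(th); zz=Z*np.cos(th)+Y*np.sin(th)
    P=lambda a,b,d:H+a*X+b*y+d*zz
    print(th,[np.round(proj(s,P(*q))).tolist() for q in [(-.11,-.15,0),(-.11,-.15,.028),(.11,-.15,0),(.11,-.15,.028),(0,-.18,.005)]],
      [np.round(4.2*(proj(c,P(*q))-[160,125])).tolist() for q in [(-.11,-.15,0),(0.11,-.15,0),(0,-.18,.0)]],np.round(P(0,-.18,.005),3))
```

```text
(425, 120) 0.2 [ 0.612 -0.204  0.2  ]
(425, 120) 0.25 [ 0.599 -0.196  0.25 ]
(425, 120) 0.3 [ 0.585 -0.188  0.3  ]
(425, 120) 0.35 [ 0.572 -0.18   0.35 ]
(330, 330) 0.2 [ 0.462 -0.131  0.2  ]
(330, 330) 0.25 [ 0.456 -0.127  0.25 ]
(330, 330) 0.3 [ 0.45  -0.123  0.3  ]
(330, 330) 0.35 [ 0.444 -0.118  0.35 ]
lid left [ 0.6144578  -0.23109614  0.19      ] right [ 0.6138301  -0.25928526  0.19      ]
lid left [ 0.60908759 -0.22742395  0.21      ] right [ 0.60847228 -0.25505655  0.21      ]
lid left [ 0.60237483 -0.22283372  0.235     ] right [ 0.60177501 -0.24977066  0.235     ]
lug [array([ 0.486, -0.217,  0.25 ]), array([ 0.484, -0.215,  0.26 ])]
1.45 [[303.0, 153.0], [313.0, 153.0], [303.0, 230.0], [313.0, 230.0], [305.0, 189.0]] [[111.0, 182.0], [211.0, 38.0], [166.0, 68.0]] [ 0.492 -0.19   0.239]
1.5 [[305.0, 153.0], [315.0, 153.0], [306.0, 230.0], [316.0, 230.0], [308.0, 189.0]] [[100.0, 180.0], [201.0, 36.0], [154.0, 66.0]] [ 0.492 -0.199  0.24 ]
1.55 [[308.0, 153.0], [318.0, 153.0], [309.0, 230.0], [319.0, 230.0], [312.0, 189.0]] [[89.0, 179.0], [192.0, 34.0], [141.0, 64.0]] [ 0.492 -0.208  0.24 ]
1.6 [[311.0, 153.0], [321.0, 153.0], [311.0, 230.0], [321.0, 230.0], [315.0, 189.0]] [[79.0, 178.0], [182.0, 34.0], [129.0, 63.0]] [ 0.491 -0.217  0.24 ]
1.65 [[313.0, 153.0], [323.0, 153.0], [314.0, 230.0], [324.0, 231.0], [318.0, 189.0]] [[68.0, 177.0], [173.0, 33.0], [117.0, 63.0]] [ 0.491 -0.226  0.239]
1.7 [[316.0, 153.0], [325.0, 153.0], [317.0, 230.0], [326.0, 231.0], [321.0, 189.0]] [[58.0, 177.0], [163.0, 33.0], [105.0, 62.0]] [ 0.491 -0.235  0.238]
```

move_arm([
  [[0, 0, 0.03, 0], [0, 0, 0.06, 0], [0, -0.001, 0.085, 0], [0, -0.001, 0.1, 0], [0, -0.001, 0.108, 0], [0, -0.001, 0.114, 0], [0, -0.001, 0.118, 0], [0, -0.001, 0.12, 0], [0, -0.001, 0.1205, 0], [0, -0.001, 0.1205, 0]],
])

```text
t: 5.82
tcp_pos: [0.5416, -0.1028, 0.0204]
tool_rot: [0.719, 0.695, 0.003, 0.004]
force: [-1.9, 0.6, 3.0]
finger_gap: 0.118
```

Run:
```python
from h import *
st(); s=snap('wrist','w5')
```

```text
t 5.82 tcp [ 0.5416 -0.1028  0.0204] F [-1.9  0.6  3. ] gap 0.118 q [-0.39  0.77  1.77  0.    0.59 -1.93]
R [[0.0347, 0.9993, 0.0109], [0.9994, -0.0347, -0.0018], [-0.0014, 0.011, -0.9999]]
```

View pics/w5.png

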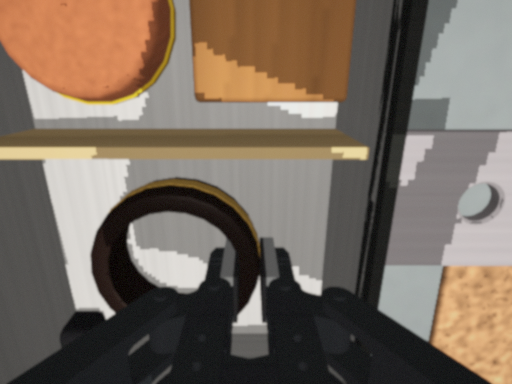

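move_arm([
  [[0, 0, 0, 0], [0, 0, 0, 0], [0, 0, 0, 0], [0, 0, 0, 0], [0, 0, 0, 0], [0, 0, -0.02, 0], [0, 0, -0.05, 0], [0, 0, -0.09, 0], [0, 0, -0.12, 0], [0, 0, -0.12, 0]],
], gripper=0.32)

```text
t: 6.7
tcp_pos: [0.5446, -0.1043, 0.1469]
tool_rot: [0.719, 0.695, 0.006, 0.011]
force: [0.7, -0.4, 0.3]
finger_gap: 0.323
```

Run:
```python
from h import *
st(); s=snap('wrist','w6')
```

```text
t 6.7 tcp [ 0.5446 -0.1043  0.1469] F [ 0.7 -0.4  0.3] gap 0.323 q [-0.39  0.55  1.72  0.    0.85 -1.93]
R [[0.0347, 0.9991, 0.0243], [0.9994, -0.0345, -0.0072], [-0.0064, 0.0245, -0.9997]]
```

View pics/w6.png

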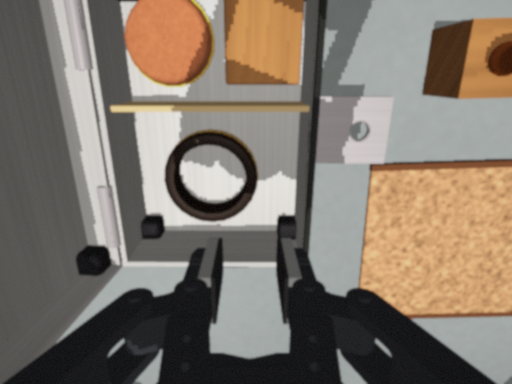

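The w6 image shows the bangle lying flat in the bay, centred at (212,175) and clear of the divider and walls. Next I lift over the lid to its outer side.

move_arm([
  [[0, 0.005, -0.04, 7], [0, 0.01, -0.08, 14], [0, 0.02, -0.12, 21], [-0.02, 0.037, -0.16, 28], [-0.06, 0.037, -0.181, 35], [-0.1, 0.037, -0.181, 42], [-0.14, 0.037, -0.181, 49], [-0.18, 0.037, -0.181, 56], [-0.196, 0.037, -0.181, 63], [-0.196, 0.037, -0.181, 70], [-0.196, 0.037, -0.181, 77], [-0.196, 0.037, -0.181, 84], [-0.196, 0.037, -0.181, 88], [-0.196, 0.037, -0.181, 88], [-0.196, 0.037, -0.181, 88]],
], gripper=0.0)

```text
t: 8.0
tcp_pos: [0.5693, -0.2997, 0.3258]
tool_rot: [1.0, 0.001, 0.009, 0.002]
force: [-0.6, -0.4, 0.2]
finger_gap: 0.004
```

Run:
```python
from h import *
st(); s=snap('top','t7');
i=s['img'][90:290,200:450,::-1]; cv2.imwrite('pics/t7z.png',cv2.resize(i,None,fx=3,fy=3,interpolation=cv2.INTER_CUBIC))
print(totool((.57,-.295,.185)))
```

```text
t 8.0 tcp [ 0.5693 -0.2997  0.3258] F [-0.6 -0.4  0.2] gap 0.004 q [-0.66  0.47  1.29  0.01  1.37 -0.67]
R [[0.9998, 0.002, 0.0187], [0.0021, -1.0, -0.0044], [0.0187, 0.0044, -0.9998]]
[-0.00204797 -0.00530149  0.14098603]
```

View pics/t7z.png

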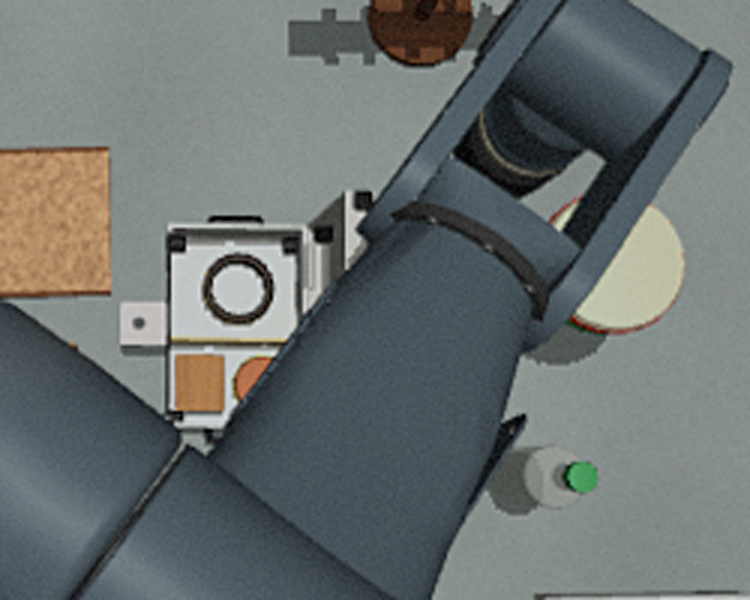

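Run:
```python
from h import *
s=snap('scene','s7');
i=s['img'][20:240,90:390,::-1]; cv2.imwrite('pics/s7z.png',cv2.resize(i,None,fx=2.6,fy=2.6,interpolation=cv2.INTER_CUBIC))
```

```text
(no output)
```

View pics/s7z.png

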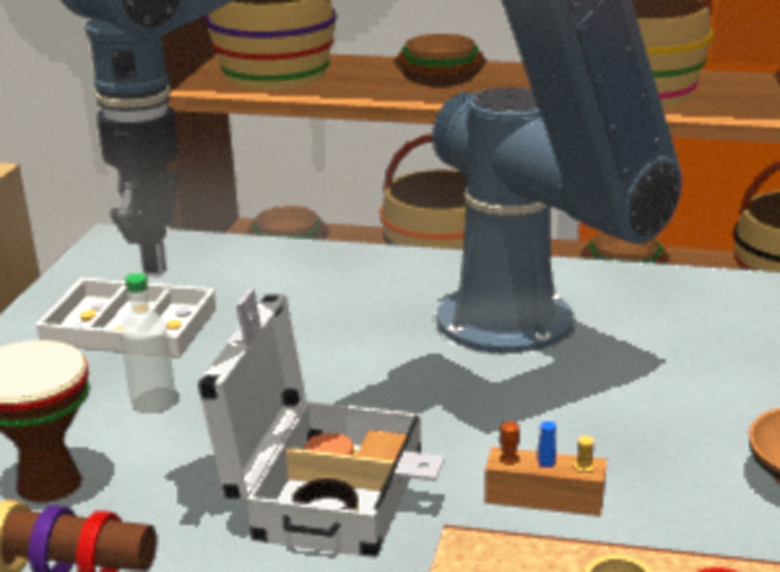

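move_arm([
  [[-0.001, -0.002, 0.035, 0], [-0.002, -0.005, 0.07, 0], [-0.002, -0.005, 0.105, 0], [-0.002, -0.005, 0.13, 0], [-0.002, -0.005, 0.141, 0], [-0.002, -0.012, 0.141, 0], [-0.002, -0.02, 0.141, 0], [-0.002, -0.03, 0.141, 0], [-0.002, -0.038, 0.141, 0], [-0.002, -0.046, 0.141, 0], [-0.002, -0.052, 0.141, 0], [-0.002, -0.058, 0.141, 0]],
])

```text
t: 9.1
tcp_pos: [0.571, -0.2422, 0.1865]
tool_rot: [1.0, 0.001, 0.011, 0.004]
force: [-0.3, -1.8, 1.5]
finger_gap: 0.002
```

Run:
```python
from h import *
st(); s=snap('scene','s8');
i=s['img'][20:240,90:390,::-1]; cv2.imwrite('pics/s8z.png',cv2.resize(i,None,fx=2.6,fy=2.6,interpolation=cv2.INTER_CUBIC))
```

```text
t 9.1 tcp [ 0.571  -0.2422  0.1865] F [-0.3 -1.8  1.5] gap 0.002 q [-0.58  0.57  1.51  0.01  1.03 -0.59]
R [[0.9998, 0.0024, 0.0222], [0.0026, -1.0, -0.0073], [0.0222, 0.0074, -0.9997]]
```

View pics/s8z.png

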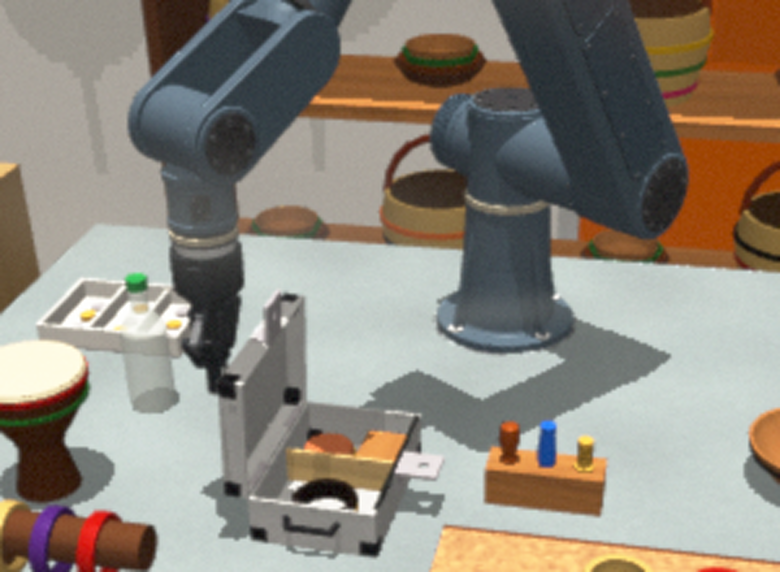

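move_arm([
  [[0, -0.008, 0.001, 0], [0, -0.016, 0.002, 0], [0, -0.024, 0.003, 0], [0, -0.032, 0.004, 0], [0, -0.04, 0.005, 0], [0, -0.048, 0.006, 0], [0, -0.056, 0.007, 0], [0, -0.064, 0.008, 0], [0, -0.072, 0.009, 0], [0, -0.08, 0.01, 0], [0, -0.088, 0.011, 0], [0, -0.096, 0.012, 0]],
])

```text
t: 10.15
tcp_pos: [0.5703, -0.1438, 0.1734]
tool_rot: [1.0, 0.001, 0.01, 0.002]
force: [0.0, -0.7, -0.3]
finger_gap: -0.001
```

Run:
```python
from h import *
st(); s=snap('scene','s9');
i=s['img'][20:240,90:390,::-1]; cv2.imwrite('pics/s9z.png',cv2.resize(i,None,fx=2.6,fy=2.6,interpolation=cv2.INTER_CUBIC))
```

```text
t 10.15 tcp [ 0.5703 -0.1438  0.1734] F [ 0.  -0.7 -0.3] gap -0.001 q [-0.44  0.55  1.61  0.01  0.96 -0.44]
R [[0.9998, 0.0028, 0.0204], [0.0029, -1.0, -0.0048], [0.0204, 0.0049, -0.9998]]
```

View pics/s9z.png

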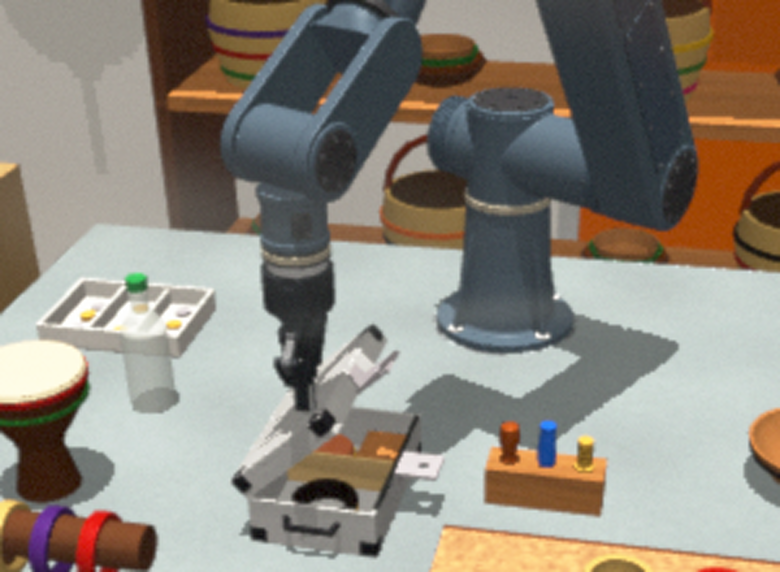

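move_arm([
  [[0, 0.005, -0.035, 0], [0, 0.005, -0.07, 0], [0, 0, -0.1, 0], [-0.02, -0.04, -0.11, 0], [-0.04, -0.08, -0.11, 0], [-0.06, -0.12, -0.1, 0], [-0.08, -0.16, -0.09, 0], [-0.1, -0.2, -0.08, 0], [-0.114, -0.24, -0.06, 0], [-0.114, -0.28, -0.04, 0], [-0.114, -0.301, -0.02, 0], [-0.114, -0.301, -0.01, 0], [-0.114, -0.301, -0.01, 0], [-0.114, -0.301, -0.01, 0]],
], gripper=0.55)

```text
t: 11.37
tcp_pos: [0.4538, 0.159, 0.1794]
tool_rot: [1.0, 0.003, 0.009, 0.002]
force: [-0.2, 0.9, 1.3]
finger_gap: 0.551
```

Run:
```python
from h import *
st(); s=snap('wrist','w10');c=snap('scene','s10');t=snap('top','t10')
i=c['img'][100:260,150:350,::-1]; cv2.imwrite('pics/s10z.png',cv2.resize(i,None,fx=3.6,fy=3.6,interpolation=cv2.INTER_CUBIC))
print(proj(s,(.455,.157,.09)))
```

```text
t 11.37 tcp [0.4538 0.159  0.1794] F [-0.2  0.9  1.3] gap 0.551 q [ 0.11  0.42  1.86 -0.01  0.84  0.11]
R [[0.9998, 0.0058, 0.0171], [0.0058, -1.0, -0.0037], [0.0171, 0.0038, -0.9998]]
[248.90828951 200.37718988]
```

View pics/w10.png

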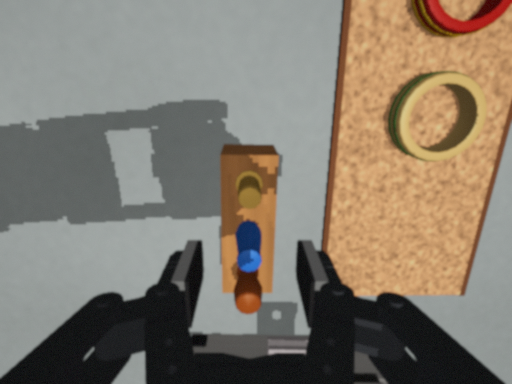

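View pics/s10z.png

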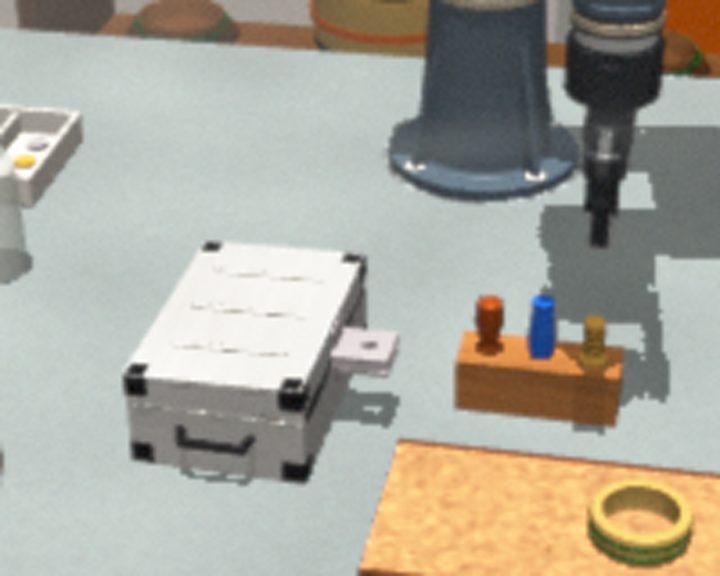

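The lid is resting shut, with the upper lug hole visible at (370,345) in the zoomed scene. The pin head top is near (250,197) in the wrist view, close to the predicted (249,200).

Run:
```python
from h import *
s=load('w10')
i=s['img'][140:300,200:300,::-1]; cv2.imwrite('pics/w10z.png',cv2.resize(i,None,fx=3.7,fy=3.7,interpolation=cv2.INTER_CUBIC))
for u,v,z in[(250,197,.09),(249,185,.054)]: print(onz(s,u,v,z))
t=load('t10');i=t['img'][175:225,180:260,::-1]; cv2.imwrite('pics/t10z.png',cv2.resize(i,None,fx=9,fy=9,interpolation=cv2.INTER_CUBIC))
```

```text
[0.45581185 0.15972897 0.09      ]
[0.45561861 0.15764489 0.054     ]
```

View pics/w10z.png

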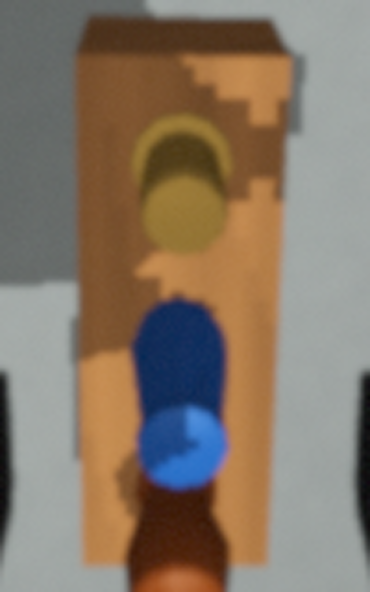

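View pics/t10z.png

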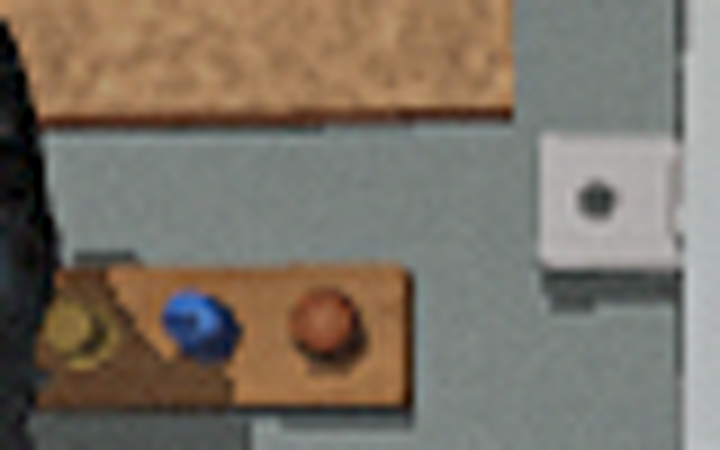

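move_arm([
  [[0, 0, 0.035, 0], [0, 0, 0.07, 0], [0, 0, 0.095, 0], [0, 0, 0.108, 0], [0, 0, 0.113, 0], [0, 0, 0.115, 0], [0, 0, 0.115, 0], [0, 0, 0.115, 0]],
])

```text
t: 12.18
tcp_pos: [0.4594, 0.157, 0.0672]
tool_rot: [1.0, 0.001, 0.012, 0.001]
force: [0.0, 0.2, 0.3]
finger_gap: 0.551
```

Run:
```python
from h import *
st(); s=snap('wrist','w11')
```

```text
t 12.18 tcp [0.4594 0.157  0.0672] F [0.  0.2 0.3] gap 0.551 q [ 0.1   0.64  1.93 -0.01  0.55  0.11]
R [[0.9997, 0.0015, 0.0244], [0.0016, -1.0, -0.003], [0.0244, 0.003, -0.9997]]
```

View pics/w11.png

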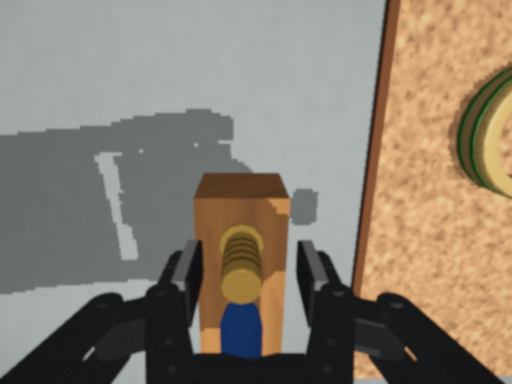

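move_arm([
  [[-0.0035, 0, 0.002, 0], [-0.0035, 0, 0.003, 0], [-0.0035, 0, 0.003, 0], [-0.0035, 0, 0.003, 0]],
])

```text
t: 12.57
tcp_pos: [0.4559, 0.1572, 0.0644]
tool_rot: [1.0, 0.001, 0.012, 0.001]
force: [-0.1, -0.4, -0.3]
finger_gap: 0.551
```

Run:
```python
from h import *
st()
```

```text
t 12.57 tcp [0.4559 0.1572 0.0644] F [-0.1 -0.4 -0.3] gap 0.551 q [ 0.1   0.64  1.94 -0.01  0.53  0.11]
R [[0.9997, 0.0021, 0.0249], [0.0022, -1.0, -0.0029], [0.0249, 0.0029, -0.9997]]
```

move_arm([
  [[0, 0, 0, 0], [0, 0, 0, 0], [0, 0, 0, 0], [0, 0, 0, 0], [0, 0, 0, 0], [0, 0, 0, 0], [0, 0, 0, 0], [0, 0, 0, 0]],
], gripper=0.0, squeeze=80)

```text
t: 13.23
tcp_pos: [0.4558, 0.1573, 0.0648]
tool_rot: [1.0, 0.001, 0.013, 0.001]
force: [-1.2, -0.4, 5.8]
finger_gap: 0.187
```

Run:
```python
from h import *
st(); s=snap('wrist','w12')
```

```text
t 13.23 tcp [0.4558 0.1573 0.0648] F [-1.2 -0.4  5.8] gap 0.187 q [ 0.1   0.64  1.94 -0.01  0.54  0.11]
R [[0.9997, 0.0021, 0.025], [0.0021, -1.0, -0.0028], [0.025, 0.0029, -0.9997]]
```

View pics/w12.png

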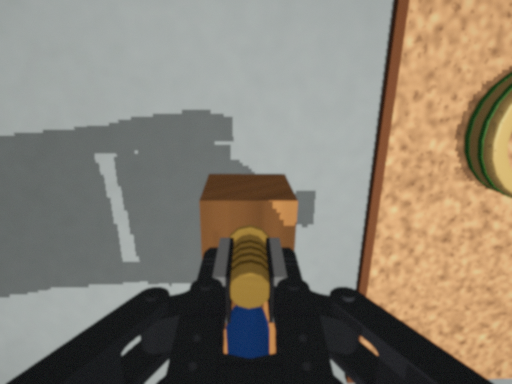

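move_arm([
  [[0, 0, -0.01, 0], [0, 0, -0.03, 0], [0, 0, -0.06, 0], [0, 0, -0.09, 0], [0, 0, -0.12, 0], [0, 0, -0.135, 0], [0, 0, -0.135, 0], [0, 0, -0.135, 0]],
])

```text
t: 13.95
tcp_pos: [0.4526, 0.1577, 0.2001]
tool_rot: [1.0, 0.001, 0.013, 0.001]
force: [0.4, 0.3, -1.4]
finger_gap: 0.185
```

Run:
```python
from h import *
st(); s=snap('wrist','w13'); c=snap('scene','s13'); t=load('t10')
print('top',onz(t,180+597.5/9-.5,175+200.5/9-.5,.071))
s10=load('s10');print('scene',onz(s10,150+370/3.6-.5,100+345/3.6-.5,.071))
i=c['img'][100:220,220:370,::-1]; cv2.imwrite('pics/s13z.png',cv2.resize(i,None,fx=5,fy=5,interpolation=cv2.INTER_CUBIC))
```

```text
t 13.95 tcp [0.4526 0.1577 0.2001] F [ 0.4  0.3 -1.4] gap 0.185 q [ 0.1   0.38  1.85 -0.01  0.88  0.11]
R [[0.9996, 0.0021, 0.0267], [0.0022, -1.0, -0.0027], [0.0267, 0.0027, -0.9996]]
top [ 0.49760242 -0.02605254  0.071     ]
scene [ 0.49874201 -0.02780871  0.071     ]
```

View pics/s13z.png

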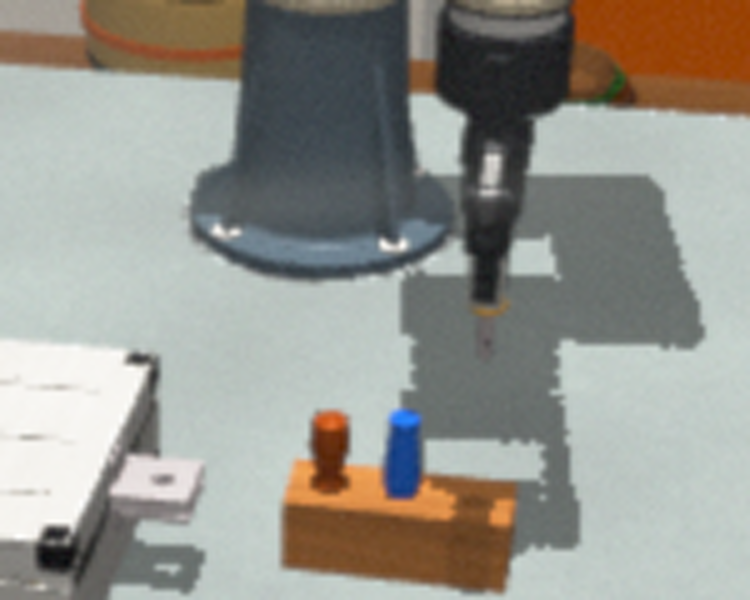

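View pics/w13.png

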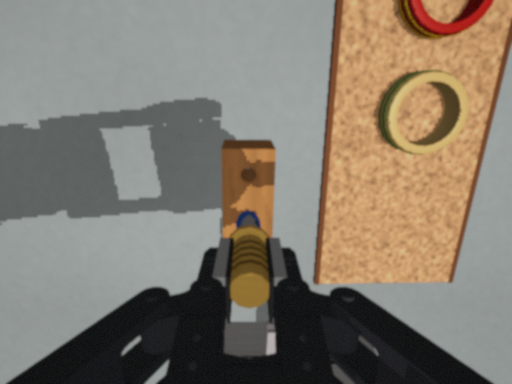

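Run:
```python
from h import *
q=st();M=R.from_quat(q['tool_rot']).as_matrix();c=load('s13');w=load('w13')
print('hole',onz(w,249,174,.05))
for d in (.0148,.0508):
    p=q['tcp_pos']+M@[0,0,d]; print(p,(proj(c,p)+.5-[220,100])*5)
for n,f,u,v in[('up',c,0,0)]: pass
print(proj(w,q['tcp_pos']-M@[0,0,.0252]))
```

```text
t 14.05 tcp [0.4514 0.1575 0.1984] F [ 0.2 -0.4 -1.3] gap 0.188 q [ 0.1   0.39  1.85 -0.01  0.88  0.11]
R [[0.9998, 0.002, 0.0222], [0.002, -1.0, -0.0031], [0.0222, 0.0032, -0.9997]]
hole [0.45624589 0.1593915  0.05      ]
[0.45174021 0.15746232 0.18364271] [486.28881318 307.04706813]
[0.4525408  0.15735003 0.14765179] [482.34302806 360.3482154 ]
[246.45378453 291.92922938]
```

move_arm([
  [[0.008, 0.03, 0, 0], [0.016, 0.06, 0, 0], [0.024, 0.09, 0, 0], [0.032, 0.12, 0.005, 0], [0.04, 0.15, 0.015, 0], [0.046, 0.175, 0.03, 0], [0.046, 0.184, 0.045, 0], [0.046, 0.184, 0.055, 0], [0.046, 0.184, 0.06, 0], [0.046, 0.184, 0.06, 0], [0.046, 0.184, 0.06, 0]],
])

```text
t: 14.97
tcp_pos: [0.4984, -0.0261, 0.1391]
tool_rot: [1.0, 0.001, 0.01, 0.001]
force: [-0.1, -0.6, -0.4]
finger_gap: 0.187
```

Run:
```python
from h import *
q=st();M=R.from_quat(q['tool_rot']).as_matrix(); s=snap('wrist','w14'); c=snap('scene','s14')
i=c['img'][110:200,190:310,::-1]; cv2.imwrite('pics/s14z.png',cv2.resize(i,None,fx=6,fy=6,interpolation=cv2.INTER_CUBIC))
for d in (.0148,.0508):
    p=q['tcp_pos']+M@[0,0,d]; print(p,(proj(c,p)+.5-[190,110])*6)
print((proj(c,[.4987,-.0278,.071])+.5-[190,110])*6)
```

```text
t 14.97 tcp [ 0.4984 -0.0261  0.1391] F [-0.1 -0.6 -0.4] gap 0.187 q [-0.28  0.51  1.85  0.    0.76 -0.28]
R [[0.9998, 0.0025, 0.0198], [0.0025, -1.0, -0.0024], [0.0198, 0.0024, -0.9998]]
[ 0.49867687 -0.02611303  0.12430857] [378.78729526 426.19850065]
[ 0.49938948 -0.02619791  0.08831572] [379.14595631 487.45266136]
[376.69955162 514.95675693]
```

View pics/s14z.png

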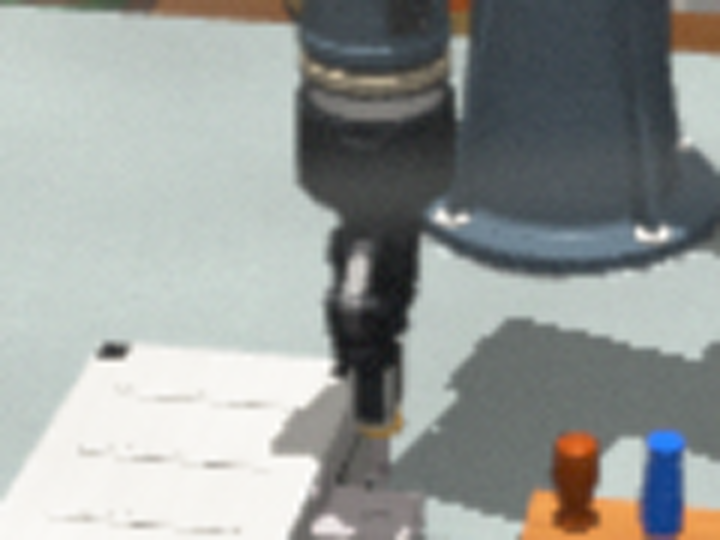

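View pics/w14.png

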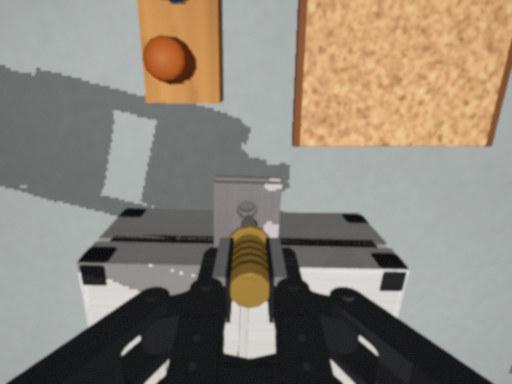

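Run:
```python
from h import *
s=load('w14');c=load('s14')
a=cv2.resize(s['img'][165:255,205:295,::-1],None,fx=6,fy=6,interpolation=cv2.INTER_CUBIC)
b=cv2.resize(c['img'][170:210,230:270,::-1],None,fx=13.5,fy=13.5,interpolation=cv2.INTER_CUBIC)
cv2.imwrite('pics/z14a.png',a);cv2.imwrite('pics/z14b.png',b)
q=manip.sense();M=R.from_quat(q['tool_rot']).as_matrix()
p=q['tcp_pos']+M@[0,0,.0508]; print((proj(s,p)+.5-[205,165])*6,(proj(c,p)+.5-[230,170])*13.5)
for h in [(.4987,-.0272,.071),(.4976,-.026,.071),(.499,-.027,.071)]: print((proj(s,h)+.5-[205,165])*6,(proj(c,h)+.5-[230,170])*13.5)
```

```text
[278.41589476 331.95594072] [311.94123077 284.88526696]
[260.37240771 274.10392136] [310.17639306 348.91404002]
[250.85810185 264.52862418] [316.32593987 346.79027712]
[262.96652639 272.48890366] [310.7856909  349.72335384]
```

View pics/z14a.png

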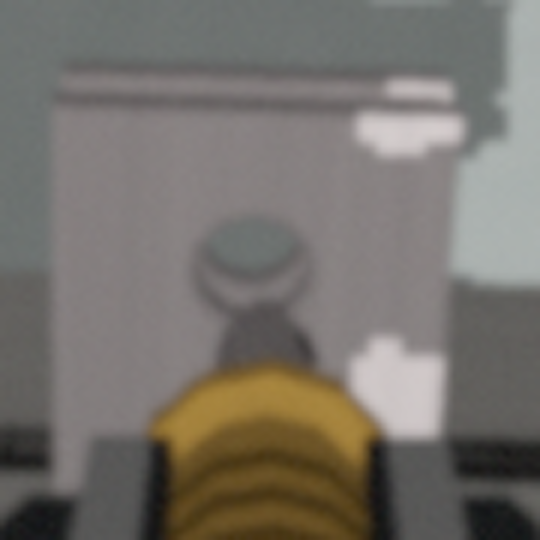

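View pics/z14b.png

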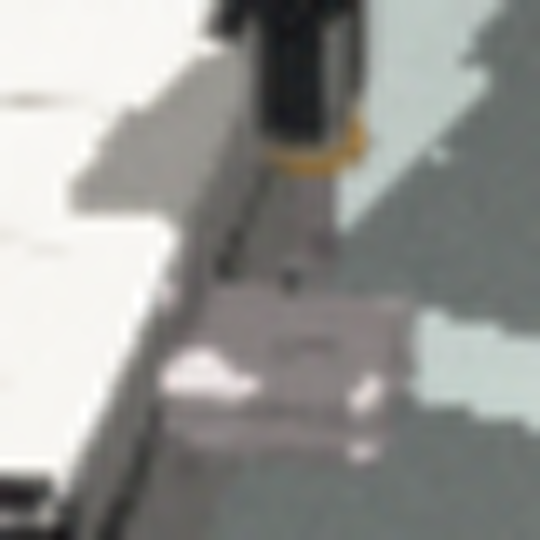

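move_arm([
  [[-0.0004, 0.0005, 0.006, 0], [-0.0006, 0.0005, 0.012, 0], [-0.0007, 0.0005, 0.018, 0], [-0.0008, 0.0005, 0.022, 0], [-0.0009, 0.0005, 0.026, 0], [-0.001, 0.0005, 0.03, 0], [-0.001, 0.0005, 0.034, 0], [-0.001, 0.0005, 0.034, 0]],
])

```text
t: 15.73
tcp_pos: [0.4987, -0.0268, 0.1054]
tool_rot: [1.0, 0.001, 0.011, 0.002]
force: [0.4, -1.0, -1.8]
finger_gap: 0.189
```

Run:
```python
from h import *
q=st();M=R.from_quat(q['tool_rot']).as_matrix(); s=snap('wrist','w15'); c=snap('scene','s15')
print('tip',q['tcp_pos']+M@[0,0,.0508])
a=cv2.resize(s['img'][165:255,205:295,::-1],None,fx=6,fy=6,interpolation=cv2.INTER_CUBIC)
b=cv2.resize(c['img'][170:210,230:270,::-1],None,fx=13.5,fy=13.5,interpolation=cv2.INTER_CUBIC)
cv2.imwrite('pics/z15a.png',a);cv2.imwrite('pics/z15b.png',b)
```

```text
t 15.73 tcp [ 0.4987 -0.0268  0.1054] F [ 0.4 -1.  -1.8] gap 0.189 q [-0.28  0.57  1.88  0.    0.67 -0.29]
R [[0.9998, 0.0029, 0.0214], [0.003, -1.0, -0.003], [0.0214, 0.0031, -0.9998]]
tip [ 0.49978165 -0.02692903  0.05462173]
```

View pics/z15a.png

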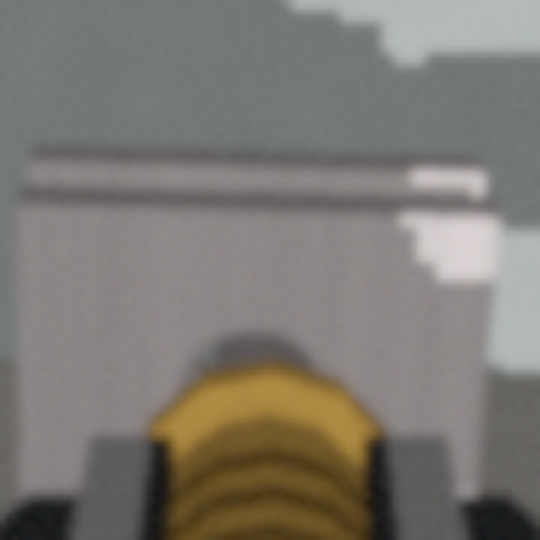

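View pics/z15b.png

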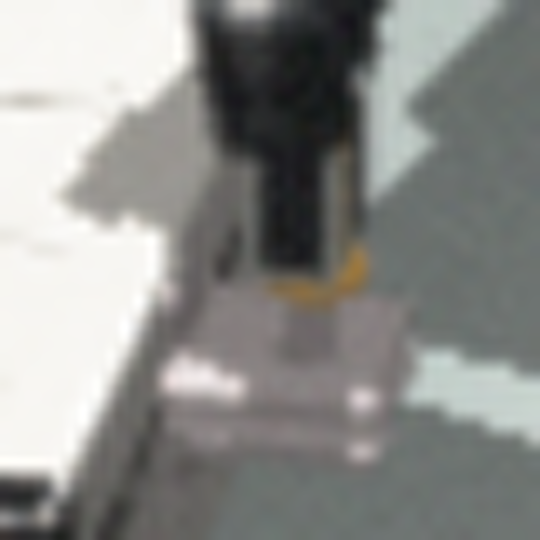

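move_arm([
  [[-0.0006, 0, 0.003, 0], [-0.0007, 0, 0.006, 0], [-0.0008, 0, 0.009, 0], [-0.0009, 0, 0.012, 0], [-0.001, 0, 0.015, 0], [-0.001, 0, 0.018, 0], [-0.001, 0, 0.018, 0]],
], squeeze=110)

```text
t: 16.42
tcp_pos: [0.498, -0.0268, 0.0873]
tool_rot: [1.0, 0.001, 0.011, 0.001]
force: [0.0, 0.5, -1.1]
finger_gap: 0.182
```

Run:
```python
from h import *
q=st();M=R.from_quat(q['tool_rot']).as_matrix()
print('collar',q['tcp_pos']+M@[0,0,.0148])
```

```text
t 16.42 tcp [ 0.498  -0.0268  0.0873] F [ 0.   0.5 -1.1] gap 0.182 q [-0.28  0.61  1.89  0.01  0.63 -0.29]
R [[0.9998, 0.0029, 0.021], [0.003, -1.0, -0.0029], [0.021, 0.0029, -0.9998]]
collar [ 0.49831388 -0.02683576  0.07248798]
```

move_arm([
  [[0, 0, 0.002, 0], [0, 0, 0.004, 0], [0, 0, 0.006, 0], [0, 0, 0.007, 0], [0, 0, 0.008, 0], [0, 0, 0.008, 0], [0, 0, 0.008, 0]],
])

```text
t: 17.0
tcp_pos: [0.4982, -0.0267, 0.0798]
tool_rot: [1.0, 0.001, 0.011, 0.001]
force: [-0.6, 1.2, 6.4]
finger_gap: 0.183
```

Run:
```python
from h import *
q=st();M=R.from_quat(q['tool_rot']).as_matrix()
print('collar',q['tcp_pos']+M@[0,0,.0148])
```

```text
t 17.0 tcp [ 0.4982 -0.0267  0.0798] F [-0.6  1.2  6.4] gap 0.183 q [-0.28  0.62  1.89  0.01  0.61 -0.29]
R [[0.9998, 0.0029, 0.0215], [0.0029, -1.0, -0.0028], [0.0215, 0.0029, -0.9998]]
collar [ 0.49855359 -0.0267113   0.06499425]
```

move_arm([
  [[0, 0, 0.001, 0], [0, 0, 0.002, 0], [0, 0, 0.003, 0], [0, 0, 0.003, 0], [0, 0, 0.003, 0], [0, 0, 0.003, 0]],
])

```text
t: 17.5
tcp_pos: [0.4983, -0.0266, 0.0794]
tool_rot: [1.0, 0.002, 0.011, 0.002]
force: [-4.1, 0.9, 24.7]
finger_gap: 0.18
```

Run:
```python
from h import *
q=st();M=R.from_quat(q['tool_rot']).as_matrix()
print('collar',q['tcp_pos']+M@[0,0,.0148])
```

```text
t 17.5 tcp [ 0.4983 -0.0266  0.0794] F [-4.1  0.9 24.7] gap 0.18 q [-0.28  0.62  1.89  0.01  0.6  -0.29]
R [[0.9997, 0.0033, 0.0229], [0.0034, -1.0, -0.0033], [0.0228, 0.0034, -0.9997]]
collar [ 0.49867524 -0.02665781  0.06458839]
```

Run:
```python
from h import *
s=snap('wrist','w17'); c=snap('scene','s17');t=snap('top','t17'); st()
cv2.imwrite('pics/z17.png',cv2.resize(c['img'][110:250,150:330,::-1],None,fx=4.3,fy=4.3,interpolation=cv2.INTER_CUBIC))
```

```text
t 17.65 tcp [ 0.4983 -0.0266  0.0794] F [-4.2  0.8 25.8] gap 0.179 q [-0.28  0.62  1.89  0.01  0.6  -0.29]
R [[0.9997, 0.0033, 0.0229], [0.0033, -1.0, -0.0033], [0.0229, 0.0034, -0.9997]]
```

View pics/z17.png

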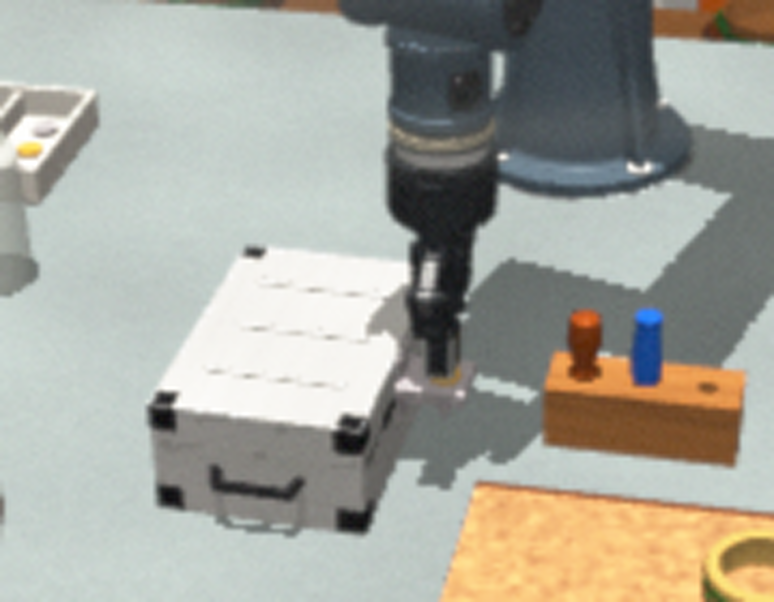

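View pics/w17.png

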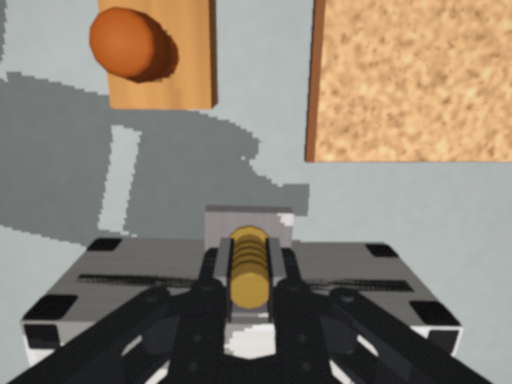

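View pics/s17.png

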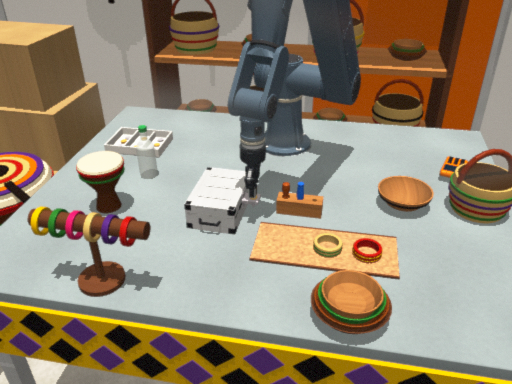

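The case is fully closed with no gap at its rim. The pin's collar is on the upper lug at z≈0.065 m, and the gripper is pushing down steadily at about 25 N. The bystanders haven't moved, so I'm handing in.

Run:
```python
from h import *
print(manip.sign_off()); st()
```

```text
the job is handed in; nothing more can be done
None
the job is handed in; nothing more can be done
```

The order is packed and handed in at 17.7 s. The black bangle is flat in the empty bay, the lid is squeezed shut, and the pin is through both lugs. The gripper is still bearing down on the pin.

**Last checks:**
- **Pin collar:** worked out from the arm's pose, it is 64.6–65.0 mm above the table, where 65 mm is the closed position.
- **Lid:** it met a hard stop, moving only about 0.4 mm as the push went from 6 N to 25 N. The last scene picture shows no gap at the rim.
- **Downward push:** it was steady at about 25 N just before hand-in, against the 5–6 N needed. Grip was set to 110 N.
- **Bangle:** the wrist picture after release showed it flat in the bay, clear of the divider and walls. With the lid shut, I could not look again.
- **Other items:** none of them looked moved in the last scene picture.

**Minor disagreements:**
- Cameras differed by about 2 mm on the pin and lug positions, and up to 5 mm on the bangle. I averaged them or compared points within the same picture.
- The tool ended tilted by about 1.3°, but the pin still went in without noticeable side force.
- I have no reading from after hand-in, because the robot no longer answers then.

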